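# Load two padlock bodies into a spring magazine

### The arm

A 7-joint arm with a two-finger parallel gripper is mounted at the origin on the work surface. World frame = base frame: x ahead of the robot, y to its left, z up, the work surface at z = 0. Lengths are in m, angles in rad, forces in N, time in s.
With the tool pointing down it reaches from about 0.425 to 0.95 m from the base axis. Payload 4.7 kg.
Tool frame: the origin (TCP) lies midway between the tips of the shut fingers; the grasp point (between the pads) lies 19 mm behind it; x points along the fingers, y is the direction in which the jaws open and shut, and the axes are right-handed (so a half turn about x gives the same grasp; the last joint's range is limited). The gripper opens to 85 mm and grips with 20 to 120 N. Pads are 22 mm wide; open, the fingers measure 114 mm over their backs; the gripper's body (76 mm by 85 mm) begins 54 mm behind the grasp point. The pads swing forward as they close: fully open they stand 13 mm farther back than shut.
Start: joints at [1.171, 0.469, -0.049, 1.532, 0.024, 1.141, -0.082], TCP at [0.245, -0.629, 0.231] pointing down, gripper open.
Joint ranges: [-2.59, 2.59], [-0.33, 1.99], [-1.39, 1.29], [0.1, 2.45], [-1.04, 4.18], [0.21, 1.99], [-2.66, 2.66]. Speed limits (rad/s): [2.57, 2.57, 3.14, 3.14, 3.14, 3.14, 3.14].

### API

Orientations are given as a unit quaternion [w, x, y, z].
In Python, from plant import bot, viewer, current_clock, current_joint_positions, current_qd, current_joint_efforts, current_position, current_tool_rot, current_ft_force, current_moment, current_gripper_width gives the robot as it stands. The module is installed in compiled form; this text tells all that it offers. Calls block until the motion is done:
- bot.move_pose(position, orientation): joint-space move of the TCP to a pose.
- bot.servo_line(position, rotation=None, feed=0.15, stop_force=None): straight line of the TCP; rotation=None keeps the orientation; feed is the mean speed in m/s. With stop_force (N) it stops when the force on the tool has changed by that much, and returns True; else False.
- bot.move_j(angles): joint-space move.
- bot.let_go() and bot.close_gripper(squeeze=None): open the fingers fully, or close them until they stop; squeeze is the grip in N (None keeps the last).
- bot.hold(seconds).
- bot.solve_ik(position, orientation): joint angles nearest the present ones, or None.
- viewer.read_camera(name): name is "scene" or "side" or "wrist"; returns a dict with "image" (480x640x3 uint8, red, green, blue), "camera_matrix" (3x3 intrinsics, pixels), "rvec" (rotation vector, rad) and "tvec" (3), from world to camera coordinates, as OpenCV has them. Camera axes: x right, y down, z forward; pixel columns grow to the right and rows downward; lengths in m; the calibration is good to about 2 mm. A picture is of the moment at which its call begins. There is no depth.
A pose or a line that the arm cannot do raises bot.IKError and nothing moves.
- bot.close_job(): hands the job in, once; it reports no verdict.
Trained networks look in the newest picture that a camera, given by its name, has taken for a name from the list of things; names that differ only in an ending like _2 or _b are one class to them, and where a whole thing is asked for, a point or a joint stands for the part that bears it (a point fixed in the world has none). Each returns a list of dicts, best first, with "p" (0 to 1); they miss things now and then, are a little off and sometimes report something else, mostly with a low value. They report only what shows in the picture. A call takes as long as a camera call. They do not tell look-alikes from the thing itself.
- viewer.search_frame(target, camera): "xyz" ([x, y, z] in m, in world coordinates, good to about 4 mm: the middle of the surface that is visible of it).
- viewer.mark_of(target, camera): "xyz" ([x, y, z] in m, in world coordinates, good to about 4 mm: a listed point, or the origin of a listed thing).
Readings, each from a call of its own:
- current_clock(): time.
- current_joint_positions(): joint angles.
- current_qd(): joint speeds.
- current_joint_efforts(): joint torques, N m.
- current_position(): TCP position.
- current_tool_rot(): TCP orientation.
- current_ft_force(): force on the tool from outside, world axes, zero at the start.
- current_moment(): the same for the moment, N m.
- current_gripper_width(): finger opening in m.
Only numpy, scipy, OpenCV 4.12 (cv2) and the standard library are available. Lean on these libraries where they do the work, as an engineer would, in place of code of your own. Each camera call takes 0.05 s, during which the arm holds its last target. There are 200 camera calls.

### The job

Load the two medium padlock bodies (60 x 30 x 14 mm) into the spring magazine on its stand, one at a time: push each one down flat past the two spring lips until it snaps in and stays under them when let go, so that both end up stacked flat inside, one on the other. Press gently: stop as soon as it goes solid instead of forcing it, and leave the other padlock bodies and everything else on the bench where they are.

Things in the scene. Friction and masses are not known exactly. Their poses are not given: they have to be found in the camera images.
- blank_a_mid (a point): centre of the first of two identical solid brass padlock bodies, plain blocks with lightly rounded edges, 60 x 30 x 14 mm, about 0.21 kg, lying flat on the bench: x along the 60 mm length, y along the 30 mm width (dark shackle holes on that long narrow face), z up. Grip it across its 30 mm width. Either way round and either order fits.
- blank_b_mid (a point): centre of the second of these two identical padlock bodies, axes as for the first
- magazine: loading stand with the spring magazine, bolted to the bench. Origin: on the bench top, centre of its 150 x 80 x 12 mm grey base plate, exactly under the centre of the well; x along the well's length (the line of the two lips), y across, z up. Bodies go in flat, length along x, either way round, 1.5 mm play each side. Once in, the upper body's centre is 7 mm below the lips' underside, the lower one's 21 mm
- lips_low (a point): point on the well's axis 66 mm above the bench: the LOWEST place where the lips' underside can be. The column is clamped at a different height each time, 0 to 18 mm above this point, and the reading does not include that, so how far to push must be felt (or seen)
- lip_end (a point): point 33 mm from the axis on the +x side, 66 mm up. Two steel lips, 20 mm wide, come in from both ends and overlap the body by 3 mm each: flat underside, sloping top (54 mm apart at 2.5 mm over the underside, 66 mm at 14.5 mm). They spring outward as a body is pushed past, taking 4 to 12 N, then snap over its top. A body lying on the lips has its centre 15 mm over their underside
- guide_side (a point): point on the +y long side of the well, 16.5 mm from the axis, 66 mm up. Four corner guides, flared at the top (to 14 mm over the lips' underside), guide the long sides; between them both long sides are open over the middle 40 mm down to the base plate, so fingers holding a body across its width can go down with it
- follower_low (a point): point on the well's axis, 40 mm above the bench. The sprung follower inside pushes up: 5 N at the top, 1.2 N more per 10 mm, damped. When the second body's top is 2 mm under the lips' underside (the first one's: 16 mm) the follower is on its solid stop and the force rises steeply: stop (20 N of push is safe; all contact forces on the magazine, summed, must stay under 55 N) and let go; it rises back against the lips
- lip_a (a joint): how far the +x lip is pushed outward, in m: 0 closed (over a body or with nothing there), about 0.003 while a body is between the lips
- lip_b (a joint): the same for the -x lip
- big_body: bystander: larger brass padlock body 70 x 42 x 20 mm; origin at its underside centre; does not fit, leave alone
- short_body: bystander: short brass padlock body 42 x 30 x 14 mm; origin at its underside centre; leave alone
- driver: bystander: screwdriver 190 mm long lying on the bench
- spray: bystander: blue spray can, 54 mm across, 160 mm high
- carton: bystander: cardboard carton 90 x 130 x 50 mm
- tray: bystander: green parts tray 100 x 150 x 35 mm
- wheel: bystander: steel cutter wheel, 70 mm across, 12 mm thick, lying flat
Things that resemble listed ones, but are neither listed nor needed, are in the scene too. Leave any pink or white look-alike of the part that bears blank_b_mid alone.

How it is judged:
By the outcome, as a careful person would: the job done as asked, in the order asked, and still so for the second after the job is handed in, with the robot touching nothing.
It also fails if it takes over 67 s, if anything falls off the work surface, if the arm or the gripper's body presses on something with over 40 N, if the wrist force passes 120 N, or if a joint passes its speed limit or range.

## Working session

There is one attempt and no reset: what is moved stays moved. The work goes in short steps, each a Python script; the robot and the scene stay as the last script left them, time stands still between calls to the robot, and variables do not carry over. Pictures are saved under pics/ and viewed, about 8 in all and at most 12, crops included, and the job is handed in when it is done.

```bash
mkdir -p pics; python3 - <<'E'
from plant import *
import cv2
for c in ["scene","side"]:
    d=viewer.read_camera(c); cv2.imwrite(f"pics/{c}0.png",d["image"][:,:,::-1])
    for t in ["blank_a_mid","magazine","lips_low","lip_end","guide_side","follower_low","big_body","short_body"]:
        print(c,t,[(round(r["p"],2),[round(float(v),4) for v in r["xyz"]]) for r in viewer.mark_of(t,c)][:5])
print(current_clock(),current_position(),current_tool_rot(),current_gripper_width())
E
```

```text
scene blank_a_mid [(0.54, [0.3397, 0.4215, -0.0022]), (0.53, [0.4847, 0.2396, 0.0071]), (0.17, [0.497, -0.4811, 0.0017])]
scene magazine [(0.85, [0.5925, -0.0428, 0.0003]), (0.64, [0.4841, 0.2392, 0.0075])]
scene lips_low [(0.72, [0.5881, -0.0364, 0.066])]
scene lip_end [(0.64, [0.6209, -0.0513, 0.0624])]
scene guide_side [(0.75, [0.5949, -0.0259, 0.0658])]
scene follower_low [(0.88, [0.5843, -0.0402, 0.0424])]
scene big_body [(0.81, [0.4494, -0.294, 0.0006]), (0.74, [0.4842, 0.2403, 0.0092])]
scene short_body [(0.53, [0.6123, 0.2682, 0.0021])]
side blank_a_mid [(0.78, [0.4917, 0.2427, 0.0069])]
side magazine [(0.75, [0.5893, -0.0411, -0.0016])]
side lips_low [(0.72, [0.5899, -0.0375, 0.0651]), (0.33, [0.5881, -0.0418, -0.0006])]
side lip_end [(0.78, [0.6221, -0.0471, 0.0641])]
side guide_side [(0.84, [0.5981, -0.0234, 0.066])]
side follower_low [(0.68, [0.5834, -0.0409, 0.0351]), (0.44, [0.588, -0.0433, -0.0007]), (0.19, [0.6226, -0.0479, 0.0654])]
side big_body [(0.61, [0.447, -0.2885, -0.001])]
side short_body [(0.56, [0.6169, 0.2726, -0.0013])]
0.9 [ 0.24462547 -0.62913286  0.23135864] [ 0.13037823  0.69501482  0.13030615 -0.69496491] 0.08553352441859137
```

View pics/scene0.png

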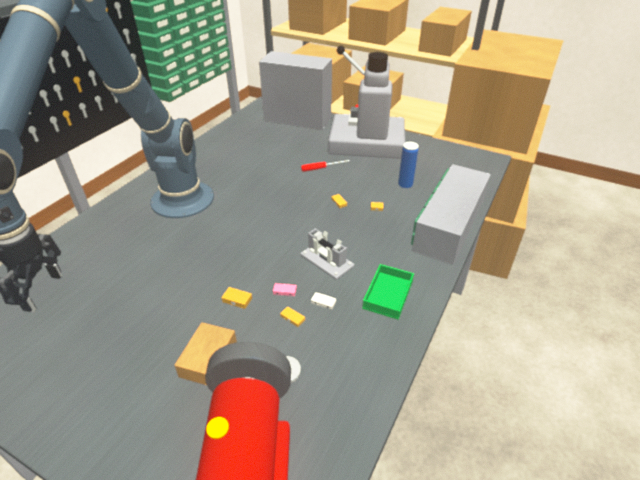

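View pics/side0.png

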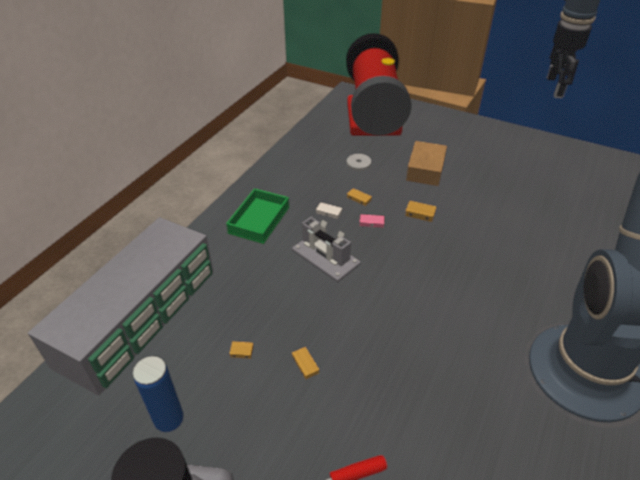

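Scene view: the medium bodies look to be at px (340,200) and (292,316). The big one is at (237,297) and the short one at (377,206), with pink and white look-alikes at (285,289) and (323,300). The magazine is at (327,252). Next I'll segment the brass pieces and the plate to get poses.

```bash
cat > h.py <<'E'
from plant import *
import numpy as np, cv2
from scipy.spatial.transform import Rotation as R
def cam(n,save=None):
    d=viewer.read_camera(n)
    if save: cv2.imwrite(f"pics/{save}.png",d["image"][:,:,::-1])
    return d
def back(d,px,z):
    Rm=cv2.Rodrigues(np.array(d["rvec"],float))[0]; t=np.array(d["tvec"],float).ravel()
    K=np.array(d["camera_matrix"],float); px=np.atleast_2d(np.array(px,float))
    ray=(Rm.T@np.linalg.inv(K)@np.c_[px,np.ones(len(px))].T).T
    c=-Rm.T@t
    return c+ray*((z-c[2])/ray[:,2])[:,None]
def proj(d,p):
    return cv2.projectPoints(np.array(p,float).reshape(-1,3),np.array(d["rvec"],float),np.array(d["tvec"],float),np.array(d["camera_matrix"],float),None)[0].reshape(-1,2)
def brass(d):
    h=cv2.cvtColor(d["image"],cv2.COLOR_RGB2HSV)
    m=cv2.inRange(h,(12,140,90),(32,255,255))
    return h,m
def tops(d,z=0.014,amin=40,amax=40000):
    "brass blobs -> rectangle fitted on plane z"
    h,m=brass(d); out=[]
    for c in cv2.findContours(m,cv2.RETR_EXTERNAL,cv2.CHAIN_APPROX_NONE)[0]:
        a=cv2.contourArea(c)
        if not amin<a<amax: continue
        w=back(d,c.reshape(-1,2),z)[:,:2]
        (cx,cy),(s1,s2),ang=cv2.minAreaRect((w*1000).astype(np.float32))
        if s1<s2: s1,s2,ang=s2,s1,ang+90
        out.append((round(a),c.reshape(-1,2).mean(0).round(),[round(cx/1000,4),round(cy/1000,4)],round(s1,1),round(s2,1),round((ang+90)%180-90,1)))
    return out
def down(yaw):
    "tool x down, tool y (jaw) along world angle yaw"
    x=np.array([0,0,-1.]); y=np.array([np.cos(yaw),np.sin(yaw),0]); 
    q=R.from_matrix(np.c_[x,y,np.cross(x,y)]).as_quat()
    return np.r_[q[3],q[:3]]
def ik(p,yaw):
    "choose jaw yaw or its half turn, whichever moves less"
    q0=np.array(current_joint_positions()); best=None
    for k in (0,np.pi):
        q=bot.solve_ik(p,down(yaw+k))
        if q is not None and (best is None or abs(np.array(q)-q0).max()<best[0]): best=(abs(np.array(q)-q0).max(),q,yaw+k)
    return best
E
python3 - <<'E'
from h import *
for n in ["scene","side"]:
    d=cam(n)
    for o in tops(d): 
        if abs(o[2][1])<.6 and .3<o[2][0]<.9: print(n,*o)
d=cam("wrist")
Rm=cv2.Rodrigues(np.array(d["rvec"]))[0]; c=-Rm.T@np.array(d["tvec"]).ravel()
q=current_tool_rot(); T=R.from_quat([*q[1:],q[0]]).as_matrix()
print("cam in tool",T.T@(c-current_position()),"axes in tool\n",(T.T@Rm.T).round(2),d["camera_matrix"])
for p in [(.485,.24,.2),(.59,-.04,.3),(.55,-.24,.2)]:
    for y in (0,np.pi/2):
        b=ik(p,y); print(p,y,b)
E
```

```text
scene 216 [292. 316.] [0.6154, -0.2778] 63.3 33.9 -9.8
scene 351 [236. 297.] [0.4494, -0.2924] 77.1 52.5 7.1
scene 62 [377. 206.] [0.6193, 0.2677] 41.4 37.2 -66.4
scene 98 [339. 200.] [0.4937, 0.2348] 70.2 32.6 -33.0
side 408 [305. 362.] [0.4864, 0.2428] 64.0 31.2 -33.7
side 264 [241. 349.] [0.6131, 0.2755] 41.6 34.7 23.0
side 334 [420. 211.] [0.4479, -0.2909] 69.7 58.8 7.7
side 182 [359. 196.] [0.6109, -0.27] 62.4 38.8 -8.8
cam in tool [-1.43765751e-01  5.00202197e-05 -7.40214421e-02] axes in tool
 [[-0.   -0.29  0.96]
 [ 1.    0.    0.  ]
 [-0.    0.96  0.29]] [[346.26618244   0.         320.43720432]
 [  0.         346.26618244 236.1101805 ]
 [  0.           0.           1.        ]]
(0.485, 0.24, 0.2) 0 (np.float64(1.0429750048386244), array([ 0.28077703,  0.50205402, -1.09154574,  1.84611829,  0.49913198,
        1.10195608, -0.99643   ]), 0)
(0.485, 0.24, 0.2) 1.5707963267948966 (np.float64(1.0261043772296246), array([ 0.27122725,  0.49385894, -1.07467511,  1.84651723,  0.48774632,
        1.0963642 ,  0.58464335]), 1.5707963267948966)
(0.59, -0.04, 0.3) 0 (np.float64(0.6646236812080883), array([ 0.50650457,  0.35330054, -0.67128042,  1.62113255,  0.2289672 ,
        1.2474004 , -0.20789493]), 0)
(0.59, -0.04, 0.3) 1.5707963267948966 (np.float64(1.3769083339230157), array([ 0.62483905,  0.396923  , -0.84725771,  1.61491179,  0.30821552,
        1.26992045,  1.29462274]), 1.5707963267948966)
(0.55, -0.24, 0.2) 0 (np.float64(0.4728067220218729), array([ 0.69832153,  0.41800371, -0.4738263 ,  1.73306626,  0.21615264,
        1.04243615,  0.1498296 ]), 0)
(0.55, -0.24, 0.2) 1.5707963267948966 (np.float64(1.2154668242027091), array([ 0.47357656,  0.38265887, -0.17311967,  1.74668445,  0.07561324,
        1.01871634, -1.29775241]), 4.71238898038469)
```

```bash
python3 - <<'E'
from h import *
m=np.array([.589,-.041]); 
b=ik([*m,.22],np.radians(65)); print(b)
bot.move_j(b[1]); d=cam("wrist","w_mag")
for t in ["magazine","lips_low","lip_end","guide_side","follower_low"]:
    print(t,[(round(r["p"],2),np.round(r["xyz"],4)) for r in viewer.mark_of(t,"wrist")][:2])
# base plate mask at z=.012
print(current_clock())
E
```

```text
(np.float64(0.9162655990142337), array([ 0.56460685,  0.44479654, -0.76124064,  1.7224285 ,  0.33768794,
        1.1104146 ,  0.83398001]), np.float64(1.1344640137963142))
magazine [(0.9, array([ 0.5894, -0.0366,  0.0028])), (0.35, array([ 8.022e-01, -8.070e-02,  3.000e-04]))]
lips_low [(0.81, array([ 0.5927, -0.0404,  0.0689]))]
lip_end [(0.62, array([ 0.6185, -0.0547,  0.0641])), (0.15, array([ 0.8051, -0.0822, -0.0009]))]
guide_side [(0.66, array([ 0.5962, -0.0225,  0.0606]))]
follower_low [(0.8, array([ 0.5906, -0.0379,  0.044 ]))]
3.775
```

View pics/w_mag.png

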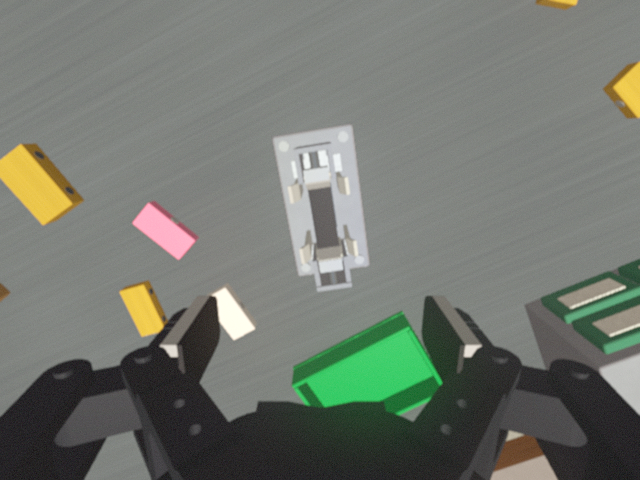

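The view shows the magazine from above: plate corners at about (274,138), (353,126), (368,264) and (299,275). I'll fit its pose from those and check with an overlay.

```bash
python3 - <<'E'
from h import *
from scipy.optimize import least_squares
d=cam("wrist")
px=np.array([[274,138],[353,126],[368,264],[299,275]],float)
w=back(d,px,.012); print(w.round(4), np.linalg.norm(np.diff(w[[0,1,2,3,0]],axis=0),axis=1))
C=np.array([[-75,40],[-75,-40],[75,-40],[75,40]])/1e3
def pts(p,L,z):
    c,s=np.cos(p[2]),np.sin(p[2]); L=np.atleast_2d(L)
    return np.c_[p[0]+c*L[:,0]-s*L[:,1],p[1]+s*L[:,0]+c*L[:,1],np.full(len(L),z)]
best=min((least_squares(lambda p:(proj(d,pts(p,np.roll(C,k,0)[::sg],.012))-px).ravel(),[.59,-.04,y0]) for y0 in(-.4,) for k in range(4) for sg in(1,-1)),key=lambda r:r.cost)
p=best.x; print(p,np.degrees(p[2]),best.cost,best.fun)
# auto refine: plate-silhouette edge search
im=cv2.resize(d["image"],None,fx=4,fy=4,interpolation=cv2.INTER_CUBIC)[:,:,::-1].copy()
def poly(L,z,col):
    q=proj(d,pts(p,L,z))*4+1.5; cv2.polylines(im,[q.round().astype(int)],True,col,1)
poly(C,.012,(0,0,255))
E0=np.array([[33,16.5],[33,-16.5],[-33,-16.5],[-33,16.5]])/1e3
for z,c in((.066,(0,255,0)),(.075,(255,255,0)),(.084,(255,0,0))):
    poly(np.array([[27,10],[27,-10],[-27,-10],[-27,10]])/1e3,z+.0025,c)
cv2.imwrite("pics/ov1.png",im[480:1200,1020:1540])
E
```

```text
[[ 0.5089 -0.054   0.012 ]
 [ 0.5313  0.0205  0.012 ]
 [ 0.6693 -0.0217  0.012 ]
 [ 0.6493 -0.0954  0.012 ]] [0.07772165 0.14437617 0.07633968 0.14637464]
[ 0.59022886 -0.03783119 -0.28942646] -16.582914775237267 14.299715872270195 [-1.62768933 -1.50270457  0.76602028 -2.13166512  2.17360237  2.96388117
 -1.23424955  1.87846855]
```

View pics/ov1.png

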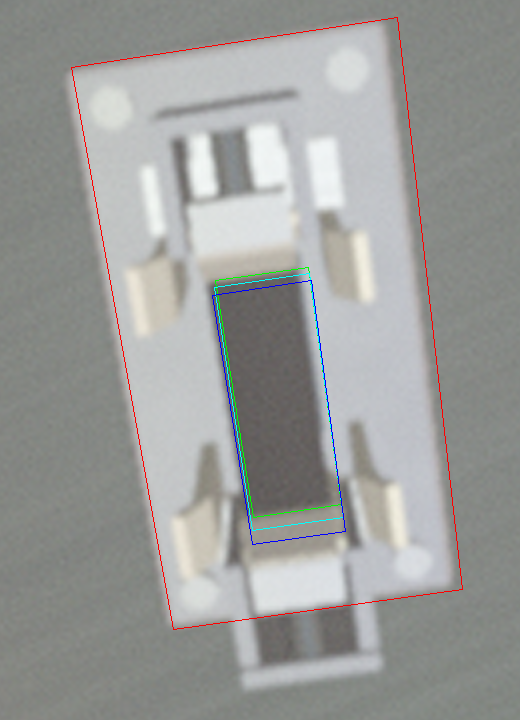

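The plate fit gives a centre near (0.590,-0.038) and yaw near -16.6°, with a scale mismatch of about 4%. I'll go above body A, check the scale there and take a close look.

```bash
python3 - <<'E'
from h import *
d=cam("wrist")
g=cv2.cvtColor(d["image"],cv2.COLOR_RGB2HSV)
m=((g[:,:,2]>165)&(g[:,:,1]<40)).astype(np.uint8); m[:, :260]=0; m[:,390:]=0; m[300:]=0; m[:110]=0
m=cv2.morphologyEx(m,cv2.MORPH_CLOSE,np.ones((5,5)))
# edge lines of plate via hull
c=max(cv2.findContours(m,0,2)[0],key=cv2.contourArea); h=cv2.convexHull(c).reshape(-1,2)
print("hull",h.tolist())
print("w",[o for o in tops(d) ])
b=ik([.613,-.274,.17],np.radians(81)); bot.move_j(b[1]); d=cam("wrist","w_a")
for o in tops(d): print(*o)
print(b[2],current_clock(),[(r["p"],np.round(r["xyz"],4)) for r in viewer.mark_of("blank_a_mid","wrist")])
E
```

```text
hull [[349, 126], [350, 127], [351, 131], [352, 138], [358, 186], [367, 259], [367, 265], [349, 287], [321, 291], [316, 291], [299, 276], [297, 274], [296, 272], [292, 251], [285, 214], [282, 198], [277, 171], [273, 149], [272, 143], [272, 139], [273, 138], [276, 137], [293, 134], [336, 127], [343, 126]]
w [(717, array([519., 452.]), [0.9883, 0.0501], 60.3, 37.5, -89.2), (1415, array([143., 308.]), [0.6124, -0.272], 62.9, 36.4, -9.0), (3627, array([ 36., 183.]), [0.447, -0.2916], 74.1, 54.1, 7.8), (1237, array([627.,  92.]), [0.6123, 0.259], 48.9, 33.4, -10.2), (258, array([555.,   3.]), [0.5128, 0.2214], 34.3, 6.9, 65.0)]
632 [524. 474.] [0.9446, -0.0864] 73.8 21.0 81.1
2029 [316. 215.] [0.6113, -0.2752] 59.3 29.0 -8.9
54 [137. 135.] [0.5208, -0.4132] 24.0 15.0 6.2
61 [120. 131.] [0.5161, -0.4229] 23.9 15.1 10.4
117 [109. 101.] [0.4926, -0.4236] 22.9 20.9 -77.4
312 [87. 57.] [0.4554, -0.4315] 48.1 23.0 12.3
3414 [263.  29.] [0.459, -0.2911] 49.9 42.2 7.8
1.413716694115407 4.875 []
```

View pics/w_a.png

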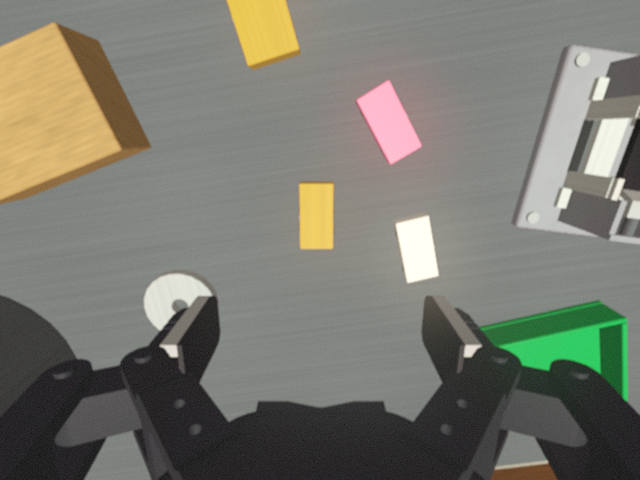

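Body A is at px (316,215) and measures 59x29 mm, so the scale is right, and there is finger clearance to the white piece and the wheel. Now I'll refine the plate fit with edge lines, then grip and lift.

```bash
python3 - <<'E'
from h import *
from scipy.optimize import least_squares
# grip A (already above it)
yaw=np.radians(-8.9); p=np.array([.6113,-.2752])
b=ik([*p,.06],yaw+np.pi/2); bot.move_j(b[1])
s=bot.servo_line([*p,.001],feed=.08,stop_force=15); print("stop",s,current_position(),current_ft_force())
bot.close_gripper(60); print("w",current_gripper_width(),current_position())
bot.servo_line([*p,.20],feed=.2); print("w",current_gripper_width(),current_ft_force(),current_clock())
b=ik([.590,-.038,.20],np.radians(73.4)); print(b[2],b[0])
bot.move_j(b[1]); cam("wrist","w_hold"); print(current_clock(), current_ft_force(),current_position())
E
cat > fit.py <<'E'
from h import *
from scipy.optimize import least_squares
K=None
E
python3 - <<'E'
from h import *
for n in["scene","side"]:
    d=cam(n); u=proj(d,[[.59,-.038,.05]])[0].round().astype(int)
    im=d["image"][u[1]-45:u[1]+40,u[0]-45:u[0]+45,::-1]
    cv2.imwrite(f"pics/{n}_z.png",cv2.resize(im,None,fx=6,fy=6,interpolation=cv2.INTER_CUBIC)); print(n,u)
a=cv2.imread("pics/w_hold.png"); cv2.imwrite("pics/w_hold2.png",cv2.resize(a[60:420,120:520],None,fx=1.5,fy=1.5))
E
```

```text
stop False [ 0.61174022 -0.27515063  0.00131263] [-0.06134235 -0.48851245  0.32847556]
w 0.0284057527269521 [ 0.61172042 -0.27521212  0.00156642]
w 0.028297180465634675 [ 0.13965857  0.16151326 -3.12789495] 8.025
1.281071670963838 0.4916480280955108
9.0167 [ 0.42293966 -0.34402957 -1.71951226] [ 0.59037369 -0.04067104  0.19942974]
scene [327 248]
side [325 243]
```

View pics/w_hold2.png

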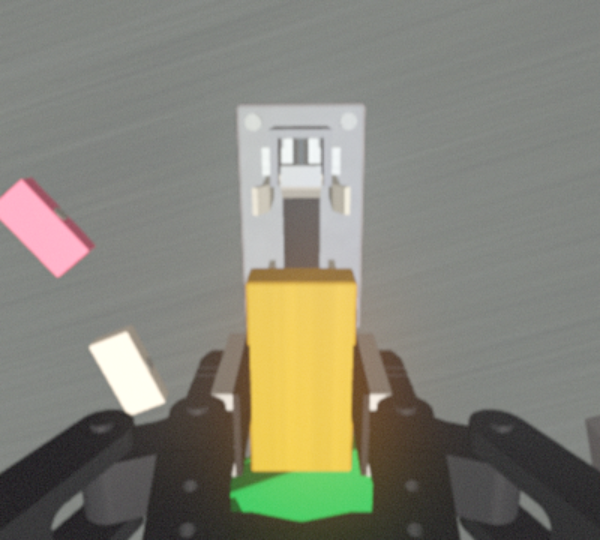

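Body A is held straight in the gripper, and the plate is well aligned and visible above it. The arm had not settled when I took that picture, so I'll let it settle and measure the plate edges at subpixel level.

```bash
cat > fit.py <<'E'
from h import *
def edges(d,p0):
    "plate side edges and -x end edge, subpixel, in magazine frame p0=(x,y,yaw) -> lateral offsets"
    g=cv2.GaussianBlur(cv2.cvtColor(d["image"],cv2.COLOR_RGB2GRAY),(3,3),0).astype(np.float32)
    c,s=np.cos(p0[2]),np.sin(p0[2]); M=np.array([[c,-s],[s,c]])
    def prof(L):
        q=proj(d,np.c_[L@M.T+p0[:2],np.full(len(L),.012)]).astype(np.float32)
        return cv2.remap(g,q[:,:1],q[:,1:],cv2.INTER_LINEAR).ravel()
    t=np.arange(-.008,.008,.0002); out={}
    for nm,sg in(("+y",1),("-y",-1)):
        r=[]
        for x in np.arange(-.065,.045,.004):
            v=prof(np.c_[np.full(len(t),x),sg*(.040+t)])
            k=np.gradient(v); i=k.argmin(); 
            if k[i]<-1.0 and 3<i<len(t)-4: r.append((x,sg*(.040+t[i])))
        out[nm]=np.array(r)
    r=[]
    for y in np.arange(-.03,.031,.004):
        v=prof(np.c_[-(.075+t),np.full(len(t),y)]); k=np.gradient(v); i=k.argmin()
        if k[i]<-1.0 and 3<i<len(t)-4: r.append((y,-(.075+t[i])))
    out["-x"]=np.array(r); return out
E
python3 - <<'E'
from fit import *
bot.hold(.4); print(current_position(),current_ft_force(),current_clock())
d=cam("wrist")
p0=np.array([.590,-.038,np.radians(-16.6)])
for k,v in edges(d,p0).items():
    f=np.polyfit(v[:,0],v[:,1],1); r=v[:,1]-np.polyval(f,v[:,0]); g=abs(r)<2*r.std()+1e-4; f=np.polyfit(v[g,0],v[g,1],1)
    print(k,len(v),"off mm",f[1]*1e3,"slope deg",np.degrees(f[0]),"res",r.std()*1e3)
E
```

```text
[ 0.59001451 -0.03812532  0.19999386] [ 0.0047789   0.35267443 -1.52656903] 9.5167
+y 28 off mm 37.43835522714833 slope deg 0.46021651031989874 res 0.3026087475751492
-y 28 off mm -40.847632731253405 slope deg 0.6076112359419822 res 0.34209400108026317
-x 16 off mm -74.04285714285712 slope deg -0.08185111359012012 res 0.21392687040751465
```

```bash
cat >> fit.py <<'E'
MAG=np.array([.5896,-.0397]); MY=np.radians(-16.1)
def loc(f):
    "force in magazine axes"
    c,s=np.cos(MY),np.sin(MY); return np.round([c*f[0]+s*f[1],-s*f[0]+c*f[1],f[2]],1)
def steps(xy,z0,z1,dz=.0015,fmax=20,lat=12,base=np.zeros(3),feed=.03):
    z=z0; log=[]; why="end"
    while z>z1+1e-6:
        z=max(z-dz,z1); bot.servo_line([*xy,z],feed=feed)
        f=loc(np.array(current_ft_force())-base); log.append((round(z*1e3,1),*f.tolist()))
        if f[2]>fmax or np.hypot(f[0],f[1])>lat: why="force"; break
    return z,why,log
E
python3 - <<'E'
from fit import *
b=bot.solve_ik([*MAG,.12],down(MY+np.pi/2)); bot.move_j(b); bot.hold(.3)
f0=np.array(current_ft_force()); print("base",f0,current_position())
s=bot.servo_line([*MAG,.072],feed=.03,stop_force=4)
bot.hold(.15); f=np.array(current_ft_force())-f0
print(s,current_position(),loc(f),np.array(current_moment()),current_clock())
np.save("f0.npy",f0)
d=cam("wrist"); cv2.imwrite("pics/c1.png",d["image"][100:420,140:500,::-1])
d=cam("side"); u=proj(d,[[.59,-.04,.07]])[0].round().astype(int)
cv2.imwrite("pics/c1.png",np.vstack([cv2.resize(cam("wrist")["image"][160:400,160:480],(640,480))[:,:,::-1][::1],])) 
E
```

```text
base [ 0.22653352  0.30805941 -1.44132529] [ 0.59074086 -0.03953516  0.12179153]
False [ 0.58979649 -0.03960457  0.07223705] [-0.9 -0.1  2.2] [0.12365685 0.09195404 0.02024612] 12.1833
```

View pics/c1.png

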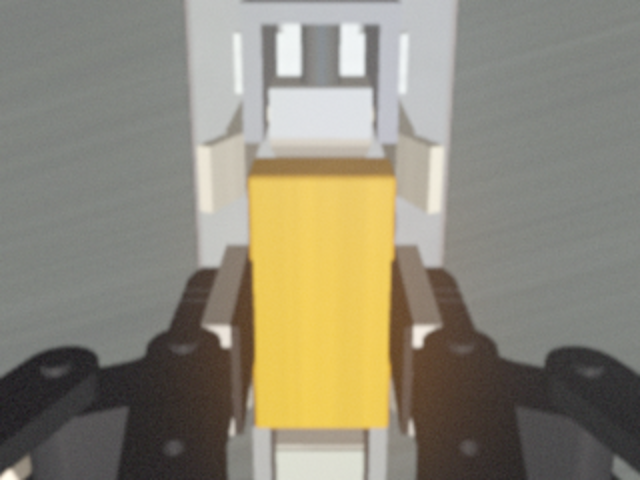

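The body is centred between the corner guides and is just touching. I'll keep pushing with small steps and log the force.

```bash
python3 - <<'E'
from fit import *
f0=np.load("f0.npy")
z,why,log=steps(MAG,.0722,.050,dz=.0015,fmax=17,base=f0,feed=.03)
for l in log: print(l)
print(why,current_position(),current_gripper_width(),current_clock())
d=cam("wrist"); cv2.imwrite("pics/c2.png",cv2.resize(d["image"][160:400,160:480],(640,480))[:,:,::-1])
E
```

```text
(70.7, -0.5, 0.8, 0.4)
(69.2, -0.0, -0.7, -0.4)
(67.7, -1.8, -1.4, 2.1)
(66.2, -2.8, -1.4, 5.9)
(64.7, -2.8, -1.0, 6.3)
(63.2, -2.5, -1.8, 5.1)
(61.7, -2.8, -2.4, 6.1)
(60.2, -3.1, -2.5, 4.8)
(58.7, -2.5, -2.0, 5.6)
(57.2, -3.6, -2.7, 5.9)
(55.7, -2.0, -1.4, 4.8)
(54.2, -3.3, -1.3, 6.8)
(52.7, -2.8, -2.5, 6.4)
(51.2, -2.7, -2.5, 6.9)
(50.0, -2.4, -1.8, 6.3)
end [ 0.5896525  -0.03977855  0.05008017] 0.028227608188867142 16.0833
```

View pics/c2.png

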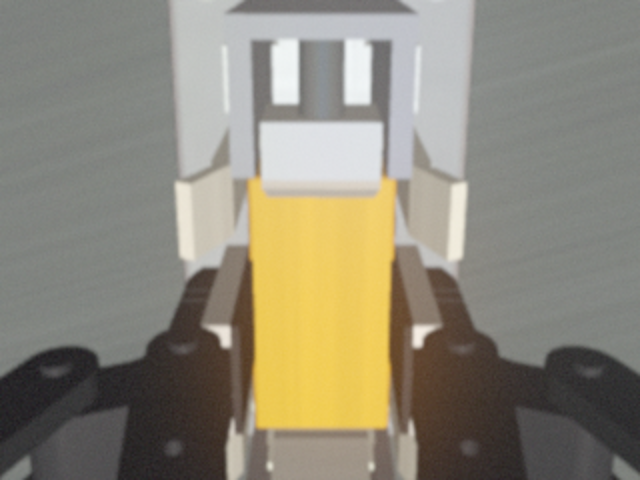

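The -x (far) lip covers the body's end. The +x lip at the bottom, rows 428+, doesn't clearly overlap it. I'll check with the other two cameras.

```bash
python3 - <<'E'
from fit import *
ims=[]
for n in["scene","side"]:
    d=cam(n); u=proj(d,[[.59,-.04,.06]])[0].round().astype(int)
    ims.append(cv2.resize(d["image"][u[1]-35:u[1]+30,u[0]-33:u[0]+32,::-1],(400,400),interpolation=cv2.INTER_CUBIC)); 
cv2.imwrite("pics/c3.png",np.hstack(ims))
E
```

```text
(no output)
```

View pics/c3.png

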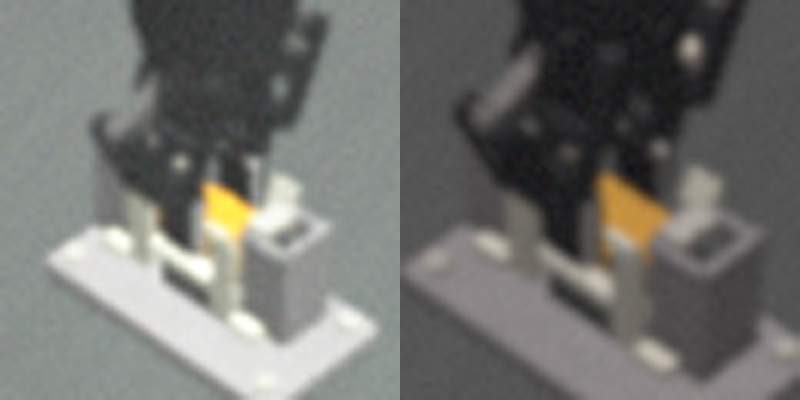

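No slip in the grip, judging by the identical edge pixels, so the body's centre is TCP + 5.5 mm and its top is now at about 62.5 mm. The steady 6 N matches the follower. I'll push on to the solid stop, which shows the lip height (top = h-16).

```bash
python3 - <<'E'
from fit import *
f0=np.load("f0.npy")
z,why,log=steps(MAG,.0500,.034,dz=.0015,fmax=13,base=f0,feed=.03)
for l in log: print(l)
print(why,current_position(),current_gripper_width(),current_clock())
d=cam("wrist"); cv2.imwrite("pics/c4.png",cv2.resize(d["image"][160:400,160:480],(640,480))[:,:,::-1])
E
```

```text
(48.5, -3.2, -1.7, 6.5)
(47.0, -3.0, -2.5, 6.5)
(45.5, -2.7, -2.9, 5.9)
(44.0, -3.0, -1.8, 7.5)
(42.5, -3.4, -1.6, 7.1)
(41.0, -3.5, -2.4, 7.2)
(39.5, -3.1, -2.9, 8.2)
(38.0, -5.8, -4.3, 16.2)
force [ 0.58967874 -0.03974524  0.03941415] 0.028412481241392444 18.2333
```

The solid stop came at TCP ≈ 0.039, so h ≈ 0.0675, inside the allowed range, and the body is 16 mm under the lips. Now I'll let go, back off and look.

```bash
python3 - <<'E'
from fit import *
bot.let_go(); bot.hold(.3); print(current_position(),loc(current_ft_force()))
bot.servo_line([*MAG,.20],feed=.2); bot.hold(.3); print(current_clock(),loc(current_ft_force()))
d=cam("wrist")
im=d["image"][:,:,::-1].copy(); c,s=np.cos(MY),np.sin(MY)
u=proj(d,[[*MAG,.067]])[0].round().astype(int); print(u)
cv2.imwrite("pics/c5.png",cv2.resize(im[u[1]-75:u[1]+75,u[0]-75:u[0]+75],(600,600),interpolation=cv2.INTER_CUBIC))
for k,v in __import__("fit").edges(d,np.array([*MAG,MY])).items():
    f=np.polyfit(v[:,0],v[:,1],1); print(k,len(v),f[1]*1e3,np.degrees(f[0]))
E
```

```text
[ 0.5896341  -0.03971264  0.03801512] [ 0.4  0.3 -0.1]
20.4333 [ 0.4 -0.4  0.2]
[320 225]
+y 28 39.11044061302681 -0.05723305835324864
-y 28 -39.185714285714276 8.704303889486912e-15
-x 16 -74.625 0.21907209813823272
```

View pics/c5.png

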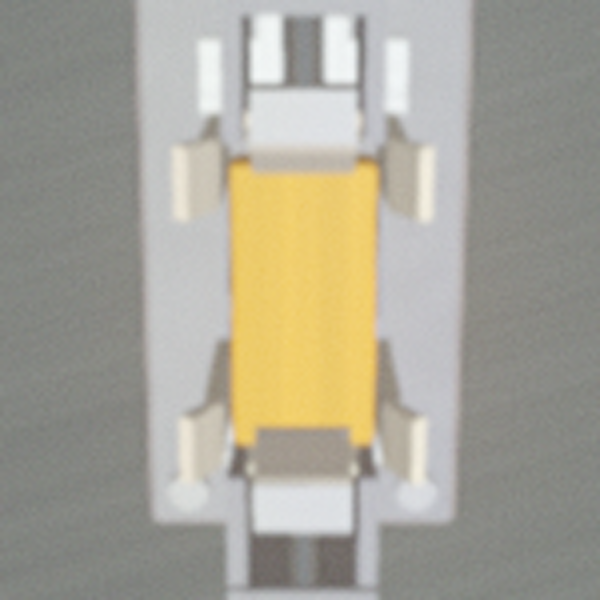

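Body A sits flat with both lips over its ends, at crop rows ~165 and ~435, and the magazine pose is confirmed. Now body B.

```bash
python3 - <<'E'
from fit import *
b=ik([.488,.240,.17],np.radians(57)); print(b[0],b[2]); bot.move_j(b[1]); bot.hold(.3)
d=cam("wrist","w_b"); o=[o for o in tops(d) if np.hypot(o[2][0]-.488,o[2][1]-.24)<.03]; print(o,current_clock())
assert len(o)==1 and abs(o[0][3]-60)<3 and abs(o[0][4]-30)<3
p=np.array(o[0][2]); yaw=np.radians(o[0][5])
b=ik([*p,.06],yaw+np.pi/2); bot.move_j(b[1]); bot.hold(.2)
s=bot.servo_line([*p,.001],feed=.08,stop_force=15); bot.hold(.15); print("stop",s,current_position(),current_ft_force())
bot.close_gripper(60); print("w",current_gripper_width(),current_position())
bot.servo_line([*p,.20],feed=.2)
b=ik([*MAG,.20],MY+np.pi/2); print(b[0],b[2]); bot.move_j(b[1]); bot.hold(.4)
print(current_gripper_width(),current_position(),current_clock())
d=cam("wrist"); cv2.imwrite("pics/c6.png",cv2.resize(d["image"][160:400,160:480],(640,480))[:,:,::-1])
h,m=brass(d); m[:235]=0; m[:,:270]=0; m[:,375:]=0
c=max(cv2.findContours(m,0,2)[0],key=cv2.contourArea); print(cv2.boundingRect(c), "c1 ref: cols 285-357 rows 249-374")
E
```

```text
0.8313665099928165 0.9948376736367679
[(2036, array([322., 215.]), [0.4878, 0.2411], 59.9, 29.1, -34.6)] 21.9833
stop False [0.48817885 0.24135    0.00153854] [-0.06016601  0.22597999  0.26946736]
w 0.028883894241307932 [0.48806787 0.24134321 0.0013833 ]
0.8251317651371295 1.2897983172238094
0.028526090865089178 [ 0.58958181 -0.03911321  0.20013062] 26.9833
(281, 235, 84, 140) c1 ref: cols 285-357 rows 249-374
```

View pics/c6.png

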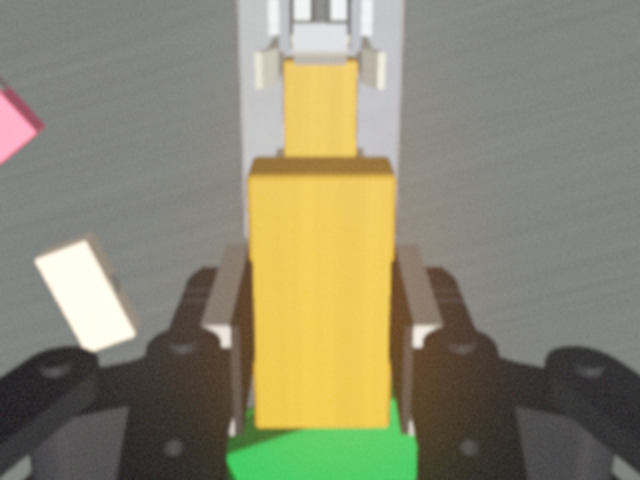

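B is held the same way as A (same pixels), and A is still under the lips. Now I'll insert B; the solid stop should come near TCP 0.053.

```bash
python3 - <<'E'
from fit import *
bot.servo_line([*MAG,.11],feed=.1); bot.hold(.3)
f0=np.array(current_ft_force()); print("base",f0,current_position())
s=bot.servo_line([*MAG,.080],feed=.04,stop_force=6); bot.hold(.1)
if not s:
    z,why,log=steps(MAG,.080,.0575,dz=.0015,fmax=20,base=f0)
    print(*log,sep="\n"); print(why,z)
    if why=="end":
        z,why,log=steps(MAG,.0575,.0505,dz=.00075,fmax=15.5,base=f0)
        print(*log,sep="\n"); print(why,z)
print(s,current_position(),current_clock())
E
```

```text
base [ 0.16617264  0.34029356 -2.12099818] [ 0.58979346 -0.03974914  0.11039272]
(78.5, -1.1, 0.0, 0.7)
(77.0, -1.9, -0.2, 0.9)
(75.5, -1.3, -0.4, 2.3)
(74.0, -0.7, 0.5, 2.3)
(72.5, 1.3, 1.0, 3.1)
(71.0, 2.3, 0.6, 4.2)
(69.5, 0.1, 0.5, 5.0)
(68.0, 1.8, -1.1, 4.6)
(66.5, 1.6, -1.2, 5.6)
(65.0, 1.4, -0.9, 5.5)
(63.5, 2.4, -0.2, 4.2)
(62.0, 2.2, -0.5, 5.6)
(60.5, 2.5, -0.6, 5.6)
(59.0, 2.8, -0.0, 5.7)
(57.5, 2.2, -0.7, 5.0)
end 0.0575
(56.8, 3.7, -1.0, 7.3)
(56.0, 3.4, -0.2, 6.4)
(55.2, 4.2, 0.2, 6.1)
(54.5, 3.9, 0.1, 5.9)
(53.8, 3.5, -0.5, 6.6)
(53.0, 4.5, -0.2, 8.3)
(52.2, 1.3, 0.2, 12.7)
(51.5, 0.1, -1.8, 18.4)
force 0.0515
False [ 0.58988248 -0.0397422   0.05321643] 35.1333
```

It went solid at the predicted TCP ≈ 0.053, and the sideways force vanished, which suggests the lips snapped over. Now I'll let go and check.

```bash
python3 - <<'E'
from fit import *
bot.let_go(); bot.hold(.3); print(current_position(),loc(current_ft_force()))
bot.servo_line([*MAG,.20],feed=.2); bot.hold(.5); print(current_clock(),loc(current_ft_force()))
d=cam("wrist"); u=proj(d,[[*MAG,.067]])[0].round().astype(int)
a=cv2.resize(d["image"][u[1]-75:u[1]+75,u[0]-75:u[0]+75,::-1],(400,400),interpolation=cv2.INTER_CUBIC)
d=cam("side"); u=proj(d,[[*MAG,.05]])[0].round().astype(int)
b=cv2.resize(d["image"][u[1]-33:u[1]+33,u[0]-33:u[0]+33,::-1],(400,400),interpolation=cv2.INTER_CUBIC)
cv2.imwrite("pics/c7.png",np.hstack([a,b]))
for o in tops(d):
    if abs(o[2][1])<.5 and .3<o[2][0]<.9: print(*o)
E
```

```text
[ 0.58959658 -0.03971734  0.05152126] [ 0.3 -0.4  0.4]
37.4167 [ 0.3 -0.  -0. ]
265 [241. 349.] [0.6129, 0.2754] 42.0 34.7 23.0
192 [324. 238.] [0.6198, -0.0836] 52.7 47.4 -16.0
336 [420. 211.] [0.4479, -0.291] 69.7 59.2 7.4
```

View pics/c7.png

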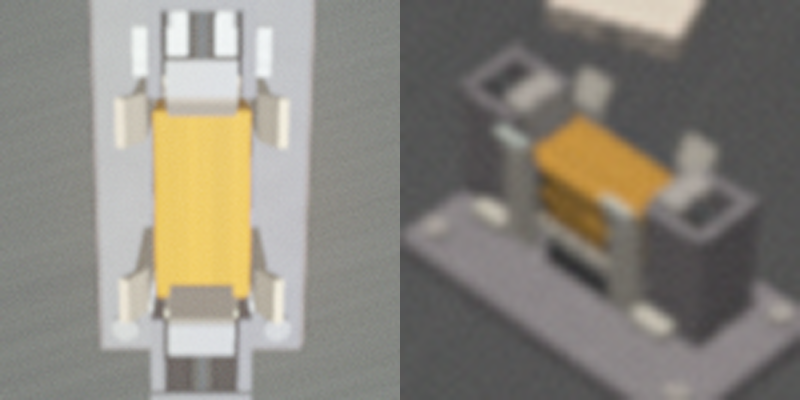

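The left half of the picture shows both lips over the top body, at rows ~105 and ~290. The side view shows two brass layers stacked flat above the follower, and the bystander bodies haven't moved. Handing in.

```bash
python3 - <<'E'
from plant import *
bot.close_job(); print(current_clock())
E
```

```text
the job is handed in; nothing more can be done
the job is handed in; nothing more can be done
```

Both medium padlock bodies are in the magazine, stacked flat under both lips, and the job is handed in at about 37 s of the 67 s allowed. I loaded them one at a time and pushed each until it just went solid. The largest step readings were 16 N for the first body and 18 N for the second.

- **Lip height:** the first body's solid stop put the lips' underside at about 67.5 mm. The second body then went solid at the tool height I had predicted from that (about 53 mm).
- **Final pictures:** after I let go, the wrist view showed both lips over the top body's ends. The side view showed two brass layers above the follower.
- **Robot and bystanders:** the gripper was clear with about zero force on it. The big and short bodies read the same positions as at the start. I did not re-measure the other bystanders, but the arm stayed clear of them.
- **What disagreed:** no sharp force drop showed when the lips snapped, so I relied on the solid-stop height and the pictures. A view partway through the first push left it unclear whether the +x lip was over the body. The picture after release showed that it was.

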